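# Tip the programmer into its bay and switch it on

## Robot

A 7-joint arm with a two-finger parallel gripper is mounted at the origin on the work surface. World frame = base frame: x ahead of the robot, y to its left, z up, the work surface at z = 0. Lengths are in mm, angles in rad, forces in N, time in s.
With the tool pointing down it reaches from about 400 to 850 mm from the base axis. Payload 4.4 kg.
Tool frame: the origin (TCP) lies on the centre line of the jaws, within the pads' length; the fingertips stand 25 mm ahead of it and the grasp point (between the pads) lies 6 mm ahead of it; z points along the fingers, y is the direction in which the jaws open and shut (so a half turn about z gives the same grasp; the last joint's range is limited). The gripper opens to 94 mm and grips with 3 to 60 N. Pads are 16 mm wide; open, the fingers measure 119 mm over their backs; the gripper's body (75 mm by 177 mm) begins 78 mm behind the grasp point.
Start: joints at [-1.181, 0.628, 0.038, 1.517, -0.027, 0.996, -0.02], TCP at [286.097, 583.666, 230.478] pointing down, gripper open.
Joint ranges: [-3.06, 3.06], [-0.37, 2.12], [-1.25, 1.32], [0.18, 2.47], [-1.1, 4.24], [0.23, 1.98], [-2.94, 2.94]. Speed limits (rad/s): [2.57, 2.57, 3.14, 3.14, 3.14, 3.14, 3.14].

## Interface

Orientations are given as a unit quaternion [w, x, y, z].
In Python, from cell import ctrl gives the robot as it stands.
- The arm moves only by the tool play_rows, never from a script. Its argument "motion" is a list of rows, each a list of 5 numbers: the shift along the tool's x, y, z in mm, then the turn about the tool's z in degrees, then the finger opening in mm, from 0 to 94. A call has 1 to 12 rows; each row shifts and turns the commanded pose from where the row before left it, along the tool's axes as they then stand; what a row does not reach is not made up. A row lasts 1/12 s, in which the tool goes at most 41.7 mm and 7.16 degrees, less where a joint would pass 70% of its speed; a pose out of reach is approached as far as the arm can. A call with a gripper value outside its range is refused whole. The fingers move at their own pace and stop on an object; "squeeze" is the grip in N (left out, the last holds). Time passes only in rows, so rows that do not move let the fingers close. It gives the time, the measured TCP pose, the force and the opening at its end, in the units of the state.
- ctrl.state(): the state, without advancing time (a new reading comes with each control period).
- ctrl.camera(name): name is "side" or "top"; returns the picture (400x640x3 uint8, red, green, blue); there is no depth.
- ctrl.camera_info(name): a dict with "mtx" (3x3 intrinsics, pixels), "k1" (the pictures are not rectified: a ray, as slopes to the right and down, at radius r is drawn at 1 + k1 r^2 times it, then the intrinsics apply), "T" (4x4, takes a point from camera to world coordinates). Camera axes: x right, y up, looking along -z (the intrinsics and any distortion apply to the point x, -y, -z); pixel columns grow to the right and rows downward; lengths in mm; the calibration is good to about 2 mm. A picture is of the moment at which its call begins. camera_info takes no time and is no camera call.
- ctrl.sign_off(): hands the job in, once; it reports no verdict.
The state is a dict: "t": time; "joint_positions": joint angles; "qd": joint speeds; "joint_efforts": joint torques, N m; "eef_pos": TCP position; "ee_rot": TCP orientation; "force": force on the tool from outside, world axes, zero at the start; "ft_torque": the same for the moment, N m; "width": finger opening in mm.
Only numpy, scipy, OpenCV 4.12 (cv2) and the standard library are available. Lean on these libraries where they do the work, as an engineer would, in place of code of your own. Each camera call takes 0.05 s, during which the arm holds its last target. There are 200 camera calls.

## Task

Push the standing grey programmer unit over, away from its blue label side, so that it lies flat inside the yellow tape outline with the label up and no part sticking out beyond the tape (covering the tape is fine). Then press its red power button fully down and let go. Only push with the fingers, never pick the unit up, and leave the solder reel, the mug and the tape roll where they are.

Things in the scene. Friction and masses are not known exactly. Their poses are not given: they have to be found in the camera images.
- unit: Loose grey box, 50 mm thick (own x), 150 wide (y), 130 high (z), about 0.5 kg, standing on a 50 x 150 face; origin: centre of that underside, z up. Its -x side has the blue label and red button, the bare metal +x side faces the bay. It starts at the bay's edge: bay x of its origin -101 to -85 mm, up to 10 mm off the bay's centre line and 0.06 rad off its yaw. Tipped about its lower +x edge, its lying centre is 90 mm ahead of where its origin stood.
- unit_center (a point): Centre of the unit's box, 65 mm above its underside (unit axes). Pushed above 100 mm on the label side it tips over its lower +x edge, falls by itself beyond about 21 degrees and may slide a few mm in landing. Lying label up it is 50 mm high.
- unit_corner_a (a point): Corner of the unit's label side: the lower end (own z = 0 mm), own y = +75 mm, own x = -25 mm.
- unit_corner_b (a point): Corner of the unit's label side: the lower end (own z = 0 mm), own y = -75 mm, own x = -25 mm.
- unit_corner_c (a point): Corner of the unit's label side: the upper end (own z = 130 mm), own y = +75 mm, own x = -25 mm.
- unit_corner_d (a point): Corner of the unit's label side: the upper end (own z = 130 mm), own y = -75 mm, own x = -25 mm.
- power (a joint): Travel of the unit's red push button into the unit, m: 0 is out, 0.005 fully down. Spring loaded, about 5 N to push fully down, comes out again when let go.
- power_top (a point): Centre of the face of the red round button (22 mm diameter), which stands 7 mm proud of the label side, at unit x = -32, y = +52, z = +28 mm. When the unit lies label up its top is 57 mm above the table and it is pressed straight down.
- bay: Bay marked on the black mat by a flat yellow tape outline (tape 10 mm wide, no height to feel): 150 x 170 mm inside, 170 x 190 mm outside, the short side along own x. Origin at its centre on the table; own x points from the standing unit across the bay (the direction to tip), z up.
- reel: Bystander: solder reel, 58 mm diameter, 52 mm high, standing beside the bay; origin at the centre of its underside.
- mug: Bystander: red mug, 80 mm diameter, 95 mm high, handle at own +y; origin at the centre of its underside.
- tape: Bystander: orange roll of tape lying flat beside the unit, 90 mm diameter, 18 mm high; origin at the centre of its underside.
Not all that is in view belongs to the job. Of the things that look like the unit, the largest one is meant.

How it is judged:
By the outcome, as a careful person would: the job done as asked, in the order asked, and still so for the second after the job is handed in, with the robot touching nothing.
It also fails if it takes over 38 s, if anything falls off the work surface, if the arm or the gripper's body presses on something with over 40 N, if the wrist force passes 120 N, or if a joint passes its speed limit or range.

## Working session

There is one attempt and no reset: what is moved stays moved. The work goes in short steps, Python scripts to look and compute and a tool call to move; the robot and the scene stay as the last step left them, time stands still between calls to the robot, and variables do not carry over. Pictures are saved under pics/ and viewed, about 8 in all and at most 12, crops included, and the job is handed in when it is done.

Besides the shell and the picture viewer there is one more tool, called after "Emit:" as name(argument=value, ...) on one line, values as JSON. play_rows: Moves the arm, as the interface text tells. Its arguments: {"type":"object","properties":{"motion":{"type":"array"},"squeeze":{"type":"number"}},"required":["motion"]}

```bash
mkdir -p pics
cat > h.py <<'E'
import numpy as np, cv2
from cell import ctrl
def ray(name,u,v):
    c=ctrl.camera_info(name); K=np.array(c["mtx"],float); T=np.array(c["T"],float)
    d=cv2.undistortPoints(np.array([[[u,v]]],float),K,np.array([c["k1"],0,0,0,0.]),None,None,None) if 0 else None
    x=(u-K[0,2])/K[0,0]; y=(v-K[1,2])/K[1,1]; X,Y=x,y
    for _ in range(30):
        s=1+c["k1"]*(X*X+Y*Y); X,Y=x/s,y/s
    return T[:3,3],T[:3,:3]@np.array([X,-Y,-1])
def at(name,u,v,z):
    o,d=ray(name,u,v); return o+d*(z-o[2])/d[2]
def proj(name,p):
    c=ctrl.camera_info(name); K=np.array(c["mtx"],float); T=np.array(c["T"],float)
    q=T[:3,:3].T@(np.asarray(p,float)-T[:3,3]); X,Y=q[0]/-q[2],-q[1]/-q[2]; s=1+c["k1"]*(X*X+Y*Y)
    return K[0,0]*X*s+K[0,2],K[1,1]*Y*s+K[1,2]
E
python3 - <<'E'
from h import *
a=ctrl.camera("top");b=ctrl.camera("side")
for n,i in (("top",a),("side",b)):
    cv2.imwrite(f"pics/{n}0.png",i[:,:,::-1]); c=ctrl.camera_info(n); print(n,np.round(c["mtx"],1).tolist(),c["k1"],np.round(c["T"],3).tolist())
s=ctrl.state();print(s)
E
```

```text
top [[363.3, 0.0, 322.8], [0.0, 363.3, 203.4], [0.0, 0.0, 1.0]] -0.001485827034577565 [[0.006, 0.982, -0.189, 442.779], [-1.0, 0.006, -0.003, 35.427], [-0.002, 0.189, 0.982, 801.038], [0.0, 0.0, 0.0, 1.0]]
side [[366.7, 0.0, 315.1], [0.0, 366.7, 197.3], [0.0, 0.0, 1.0]] -0.013802973097003228 [[0.748, 0.313, -0.585, 51.261], [-0.663, 0.377, -0.646, -546.766], [0.018, 0.871, 0.49, 556.628], [0.0, 0.0, 0.0, 1.0]]
{'t': 0.1, 'joint_positions': array([-1.18080056,  0.62923068,  0.03841462,  1.51822736, -0.02702697,
        0.99629303, -0.01998592]), 'qd': array([ 0.00084134, -0.00284098, -0.00025341, -0.00225717,  0.00173248,
        0.0003894 ,  0.00126741]), 'joint_efforts': array([ 2.84682174e-03, -5.50794303e+01,  1.14727657e+00, -1.87119269e+01,
       -5.21881005e-02,  1.92302617e-02,  6.81595657e-05]), 'eef_pos': array([285.82801364, 583.18723539, 229.6733494 ]), 'ee_rot': array([-1.98210020e-04,  2.25918147e-01,  9.74145942e-01, -7.96888585e-04]), 'force': array([-0.48106577,  0.34026686,  0.11727745]), 'ft_torque': array([-0.01191614, -0.02058738,  0.01951824]), 'width': 93.911149632577}
```

View pics/top0.png

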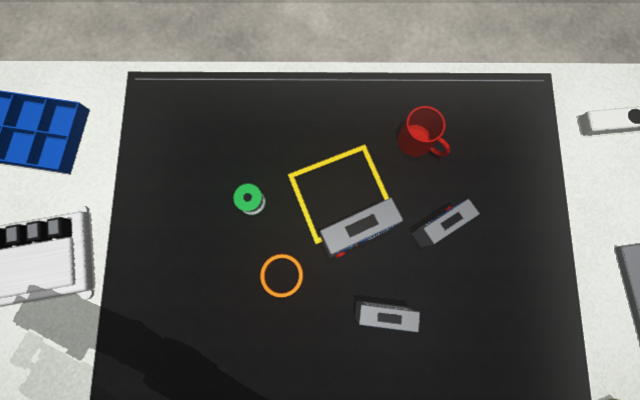

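View pics/side0.png

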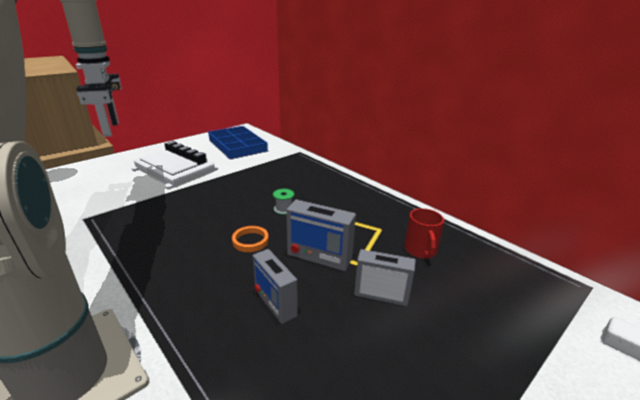

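Top view: three grey boxes could be the unit, at (361,227), (446,222) and (390,315). The largest is at (361,227), standing at the yellow bay with its label side and red button facing image-down. The side view shows it at (320,235). I'll check it in one close crop and segment the tape at the same time.

Run:
```python
from h import *
a=cv2.imread("pics/top0.png");b=cv2.imread("pics/side0.png")
A=cv2.resize(a[130:270,270:420],None,fx=4,fy=4,interpolation=cv2.INTER_CUBIC)[:, :600]
B=cv2.resize(b[190:280,270:400],None,fx=4,fy=4,interpolation=cv2.INTER_CUBIC)
cv2.imwrite("pics/c1.png",A);cv2.imwrite("pics/c2.png",B)
```

```text
(no output)
```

View pics/c1.png

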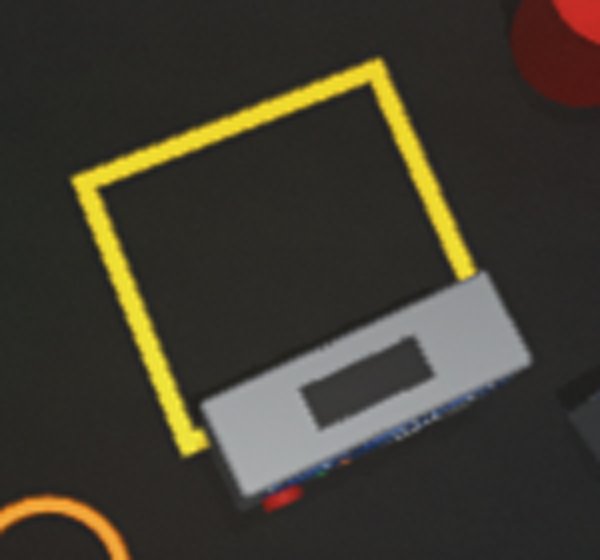

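View pics/c2.png

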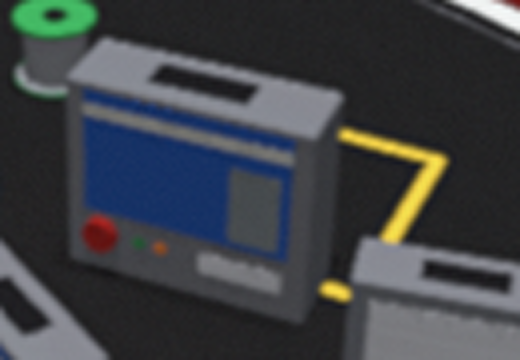

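The crop confirms it: label, red button at lower left, and the largest box. Tape outer corners in the crop are (72,178), (380,58) and (185,456). The unit's top face corners are (201,404), (486,270), (532,362) and (244,498).

Run:
```python
from h import *
np.set_printoptions(precision=1,suppress=True)
f=lambda p,o:((p[0]+.5)/4-.5+o[0],(p[1]+.5)/4-.5+o[1])
t=(270,130)
B=[at("top",*f(p,t),0)[:2] for p in [(72,178),(380,58),(185,456)]]
print("bay",B,"sides",np.linalg.norm(B[0]-B[1]),np.linalg.norm(B[0]-B[2]))
bx=B[0]-B[2]; by=B[0]-B[1]
e=lambda v:np.degrees(np.arctan2(v[1],v[0]))
print("yaw",e(bx),e(by)-90)
U=[at("top",*f(p,t),130)[:2] for p in [(201,404),(486,270),(532,362),(244,498)]]
print("unit",U,[np.linalg.norm(U[i]-U[i-1]) for i in range(4)])
cu=np.mean(U,0); yu=e(U[0]-U[1])-90,e(U[3]-U[2])-90
print(cu,yu)
yb=np.radians((2*(e(by)-90)+e(bx))/3); ex=np.array([np.cos(yb),np.sin(yb)]); ey=np.array([-ex[1],ex[0]])
bc=(B[0]-85*ex-95*ey+B[1]-85*ex+95*ey+B[2]+85*ex-95*ey)/3
print("bay centre",bc,np.degrees(yb),"unit in bay",(cu-bc)@ex,(cu-bc)@ey)
# side check
s=(270,190)
print("side",[at("side",*f(p,s),z) for p,z in [((71,262),0),((303,322),0),((70,78),130),((315,138),130)]])
print("btn side",f((283,497),t),)
# yellow mask refinement
m=cv2.inRange(cv2.imread("pics/top0.png"),(0,140,150),(90,255,255)); ys,xs=np.nonzero(m)
P=np.array([at("top",x,y,0)[:2] for x,y in zip(xs,ys)])
q=(P-bc)@np.c_[ex,ey]; print(len(P),q.min(0),q.max(0))
r=q[(q[:,1]>60)&(abs(q[:,0])<60)]; print("left",np.polyfit(r[:,0],r[:,1],1))
r=q[(q[:,1]<-60)&(abs(q[:,0])<60)]; print("right",np.polyfit(r[:,0],r[:,1],1))
r=q[(q[:,0]>60)&(abs(q[:,1])<70)]; print("far",np.polyfit(r[:,1],r[:,0],1))
for n,p in(("reel",(248,197)),("tape",(281,275)),("mug",(426,123))): print(n,at("top",*p,{"reel":52,"tape":18,"mug":95}[n]))
```

```text
bay [array([664.7, 118.4]), array([737.6, -58.4]), array([506.9,  52.4])] sides 191.22647612593792 170.9605367972666
yaw 22.70188126184517 22.42015040032787
unit [array([520.6,  42.4]), array([584.8, -91.5]), array([ 541.2, -111.7]), array([477.5,  22.4])] [np.float64(47.52234807212264), np.float64(148.56957571035952), np.float64(48.11038098123632), np.float64(148.42088052525477)]
[531.  -34.6] (np.float64(25.6198083559794), np.float64(25.393582769103475))
bay centre [622.3  -2.7] 22.514060687500304 unit in bay -96.57690742452756 5.479768627581688
side [array([475.2,  16.8,   0. ]), array([ 542.9, -112.4,    0. ]), array([476.4,  15.4, 130. ]), array([ 538. , -115.4,  130. ])]
btn side (340.375, 253.875)
1284 [-164.4  -95.5] [ 85.9 234.2]
left [-0.  90.5]
right [  0. -90.]
far [ 0.  80.3]
reel [599.9 195.3  52. ]
tape [438.9 125.1  18. ]
mug [ 749.2 -174.8   95. ]
```

Emit:
play_rows(motion=[[-18.7,-20.9,0,0,94],[-18.7,-20.9,0,0,94],[-18.7,-20.9,0,0,94],[-18.7,-20.9,0,0,94],[-18.7,-20.9,0,0,94],[-18.7,-20.9,0,0,94],[-18.7,-20.9,0,0,94],[-18.7,-20.9,0,0,94],[-18.7,-20.9,0,0,94],[-18.7,-20.9,0,0,94],[-18.7,-20.9,0,0,94],[-18.7,-20.9,0,0,94]])

```text
t: 1.1
eef_pos: [377.2, 258.2, 230.3]
ee_rot: [-0.0, 0.226, 0.974, -0.0]
force: [0.3, 0.3, 0.1]
width: 94.1
```

Emit:
play_rows(motion=[[-18.7,-20.9,0,0,94],[-18.7,-20.9,0,0,94],[-18.7,-20.9,0,0,94],[-18.7,-20.9,0,0,94],[-18.7,-20.9,0,0,94],[-18.7,-20.9,0,0,94],[-18.7,-20.9,0,0,94],[-18.7,-20.9,0,0,94],[-18.7,-20.9,0,0,94],[-18.7,-20.9,0,0,94],[-18.7,-20.9,0,0,94],[-18.7,-20.9,0,0,94]])

```text
t: 2.1
eef_pos: [468.2, -65.6, 230.3]
ee_rot: [-0.0, 0.226, 0.974, 0.0]
force: [0.7, 0.2, -1.3]
width: 94.1
```

Emit:
play_rows(motion=[[0,0,0,-5.2,94],[0,0,0,-5.2,94],[0,0,0,-5.2,94],[0,0,0,-5.2,94],[0,0,0,-5.2,94],[0,0,0,-5.2,94],[0,0,0,-5.2,94],[0,0,0,-5.2,94],[0,0,0,-5.2,94],[0,0,0,-5.2,94],[0,0,0,0,94],[0,0,0,0,94]])

```text
t: 3.1
eef_pos: [468.0, -64.4, 230.3]
ee_rot: [-0.0, -0.223, 0.975, 0.0]
force: [0.0, -0.1, 0.5]
width: 93.9
```

```bash
cat >> h.py <<'E'
from scipy.spatial.transform import Rotation as R
def tool():
    s=ctrl.state(); q=s["ee_rot"]; return np.array(s["eef_pos"]),R.from_quat([*q[1:],q[0]]).as_matrix(),s
def go(xyz): p,M,_=tool(); return np.round(M.T@(np.array(xyz)-p),1)
E
python3 - <<'E'
from h import *
p,M,s=tool(); print(s["t"],p,np.degrees(np.arctan2(M[1,1],M[0,1])),s["joint_positions"].round(2),s["force"].round(1))
print(go([468,-66,137]))
E
```

```text
3.1 [468.03861168 -64.37188966 230.27054913] 115.72898126053556 [ 0.16  0.38 -0.12  1.99  0.06  0.77  2.03] [ 0.  -0.1  0.5]
[ 0.7 -1.5 93.3]
```

Emit:
play_rows(motion=[[0,0,15,0,94],[0,0,15,0,94],[0,0,15,0,94],[0,0,15,0,94],[0,0,15,0,94],[0,0,10,0,94],[0,0,8,0,94],[-6,0,0,0,94],[-8,0,0,0,94],[-8,0,0,0,94],[-5,0,0,0,94],[0,0,0,0,94]])

```text
t: 4.1
eef_pos: [494.8, -51.5, 138.1]
ee_rot: [0.002, -0.225, 0.974, -0.0]
force: [-0.3, -0.1, 0.4]
width: 94.2
```

Emit:
play_rows(motion=[[-3,0,0,0,94],[-3,0,0,0,94],[-3,0,0,0,94],[-3,0,0,0,94],[-3,0,0,0,94],[-3,0,0,0,94],[-3,0,0,0,94]])

```text
t: 4.68
eef_pos: [511.6, -43.4, 137.5]
ee_rot: [-0.0, -0.224, 0.975, -0.0]
force: [-1.9, -0.9, 1.0]
width: 94.0
```

Run:
```python
from h import *
p,M,s=tool(); print(s["t"],p,s["force"].round(1))
b=ctrl.camera("side");cv2.imwrite("pics/s1.png",cv2.resize(b[160:300,230:430],None,fx=3,fy=3)[:,:,::-1])
```

```text
4.6833 [511.59551589 -43.37877773 137.45852012] [-1.9 -0.9  1. ]
```

View pics/s1.png

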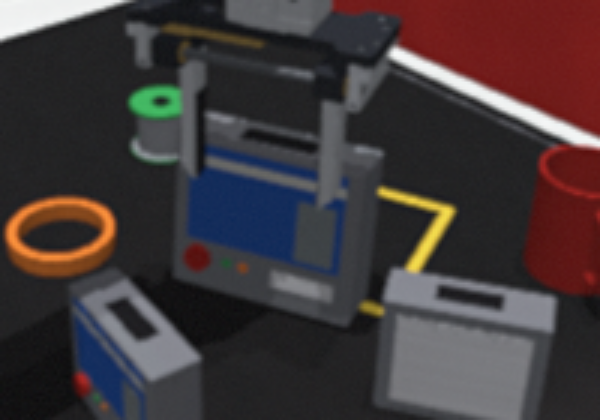

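The fingers are level on the label side near the top edge, and the unit is starting to tip with about 2 N on the tool. I'll keep pushing.

Emit:
play_rows(motion=[[-3,0,0,0,94],[-3,0,0,0,94],[-3,0,0,0,94],[-3,0,0,0,94],[-3,0,0,0,94],[-3,0,0,0,94],[-3,0,0,0,94],[-3,0,0,0,94],[-2,0,0,0,94],[-2,0,0,0,94],[-2,0,0,0,94],[-2,0,0,0,94]])

```text
t: 5.73
eef_pos: [540.4, -29.3, 137.4]
ee_rot: [-0.0, -0.224, 0.975, 0.0]
force: [-0.8, 0.3, 0.3]
width: 94.0
```

Emit:
play_rows(motion=[[-2,0,0,0,94],[-2,0,0,0,94],[-2,0,0,0,94],[-2,0,0,0,94],[0,0,0,0,94],[0,0,0,0,94],[0,0,0,0,94],[0,0,0,0,94],[0,0,0,0,94],[0,0,0,0,94]])

```text
t: 6.57
eef_pos: [547.4, -25.9, 137.5]
ee_rot: [-0.0, -0.224, 0.975, 0.0]
force: [-0.2, -1.0, -0.6]
width: 94.1
```

Run:
```python
from h import *
p,M,s=tool(); print(s["t"],p,s["force"].round(1))
b=ctrl.camera("side");a=ctrl.camera("top")
cv2.imwrite("pics/s2.png",np.vstack([cv2.resize(x,None,fx=2,fy=2,interpolation=cv2.INTER_CUBIC) for x in (b[150:290,240:440],a[120:280,260:460])])[:,:,::-1])
```

```text
6.5667 [547.3685326  -25.92761846 137.4552065 ] [-0.2 -1.  -0.6]
```

View pics/s2.png

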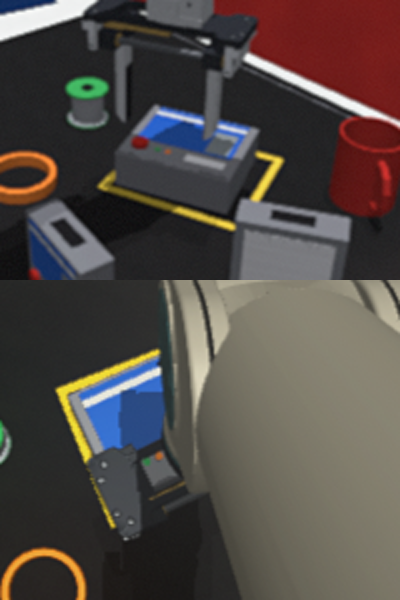

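The unit lies label up in the bay. I'll move the arm out of the way to measure it.

Emit:
play_rows(motion=[[10,0,-10,0,94],[10,0,-20,0,94],[10,0,-20,0,94],[10,30,-20,0,94],[10,30,-20,0,94],[0,30,0,0,94],[0,30,0,0,94],[0,30,0,0,94],[0,30,0,0,94],[0,30,0,0,94],[0,30,0,0,0],[0,30,0,0,0]])

```text
t: 7.67
eef_pos: [383.8, 196.4, 227.7]
ee_rot: [0.0, -0.224, 0.975, 0.0]
force: [1.2, -0.1, -0.4]
width: 84.0
```

Run:
```python
from h import *
a=ctrl.camera("top");b=ctrl.camera("side"); cv2.imwrite("pics/top2.png",a[:,:,::-1]);cv2.imwrite("pics/side2.png",b[:,:,::-1])
A=cv2.resize(a[130:270,270:420],None,fx=4,fy=4,interpolation=cv2.INTER_CUBIC)[:,:,::-1]
cv2.imwrite("pics/c3.png",A)
```

```text
(no output)
```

View pics/c3.png

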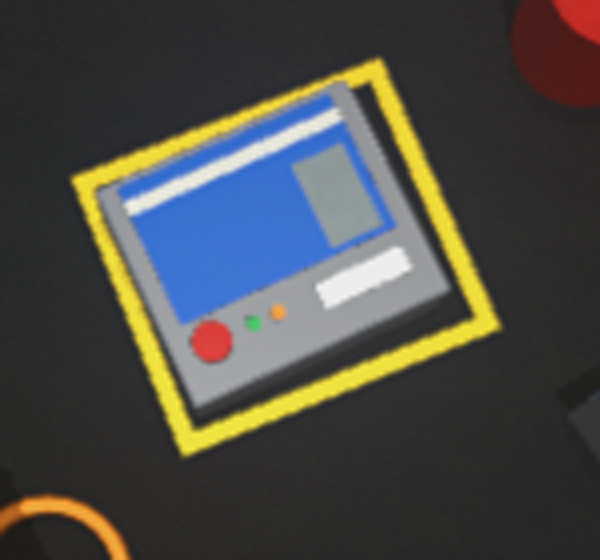

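The whole tape outline is visible with the unit inside it. Its top corners in the crop are (97,192), (345,82), (450,290) and (195,408), and the button is at (211,341).

Run:
```python
from h import *
np.set_printoptions(precision=1,suppress=True)
f=lambda p:((p[0]+.5)/4-.5+270,(p[1]+.5)/4-.5+130)
yb=np.radians(22.5); E=np.array([[np.cos(yb),-np.sin(yb)],[np.sin(yb),np.cos(yb)]])
B=np.array([at("top",*f(p),0)[:2] for p in [(72,178),(380,58),(500,326),(185,456)]]); bc=B.mean(0); print(bc,(B-bc)@E)
U=np.array([at("top",*f(p),50)[:2] for p in [(97,192),(345,82),(450,290),(195,408)]])
print("unit in bay",(U-bc)@E,np.linalg.norm(U-np.roll(U,1,0),axis=1))
bt=at("top",*f((211,341)),57); c=U.mean(0)
u=(U[0]+U[1]-U[2]-U[3]);u/=np.linalg.norm(u); v=np.array([-u[1],u[0]])
print("btn top",bt,"from geometry",c-37*u+52*v, np.degrees(np.arctan2(u[1],u[0])))
b=cv2.imread("pics/side2.png").astype(int); m=((b[:,:,2]>130)&(b[:,:,1]<60)&(b[:,:,0]<60)).astype(np.uint8)
x,y=map(int,proj("side",bt)); m2=np.zeros_like(m); m2[y-15:y+15,x-15:x+15]=m[y-15:y+15,x-15:x+15]
ys,xs=np.nonzero(m2); print("side proj",x,y,len(xs),xs.mean(),ys.mean(),at("side",xs.mean(),ys.mean(),55))
p,M,s=tool(); print(p,s["width"],s["t"],"go",go([*bt[:2],110]))
```

```text
[622.4  -2.7] [[ 85.4  95.6]
 [ 85.1 -95.6]
 [-84.8 -95.1]
 [-85.6  95. ]]
unit in bay [[ 58.3  86.6]
 [ 64.9 -60.1]
 [-61.5 -66.2]
 [-68.6  81.5]] [127.1 146.9 126.6 147.9]
btn top [561.9  38.3  57. ] from geometry [561.3  37.8] 25.01733212866513
side proj 309 219 23 309.60869565217394 220.6086956521739 [560.3  34.3  55. ]
[382.5 199.7 227.8] 76.25860566451851 7.7667 go [ -89.  -224.6  117.3]
```

The furthest corner is about 8 mm inside the outer tape edge on its tightest side. The button positions from the image and from the geometry agree within 1 mm. I'll go above the button with the fingers shut.

Emit:
play_rows(motion=[[-8.9,-22.4,0,0,0],[-8.9,-22.4,0,0,0],[-8.9,-22.4,0,0,0],[-8.9,-22.4,0,0,0],[-8.9,-22.4,0,0,0],[-8.9,-22.4,0,0,0],[-8.9,-22.4,0,0,0],[-8.9,-22.4,0,0,0],[-8.9,-22.4,0,0,0],[-8.9,-22.4,0,0,0],[0,0,0,0,0],[0,0,0,0,0]])

```text
t: 8.77
eef_pos: [562.7, 30.3, 227.0]
ee_rot: [-0.0, -0.222, 0.975, -0.0]
force: [0.1, 0.0, -0.9]
width: 0.7
```

Emit:
play_rows(motion=[[0,0,0,0,0],[0,0,25,0,0],[0,0,25,0,0],[0,0,25,0,0],[0,0,25,0,0],[0,0,15,0,0],[0,0,0,0,0],[0,0,0,0,0]])

```text
t: 9.43
eef_pos: [561.4, 33.4, 112.3]
ee_rot: [-0.001, -0.225, 0.974, 0.0]
force: [0.4, 0.1, 0.3]
width: 0.1
```

Run:
```python
from h import *
p,M,s=tool(); print(s["t"],p,s["width"],s["force"].round(1),"go",go([561.3,37.5,88]))
```

```text
9.4333 [561.41531805  33.4430641  112.27977917] 0.10711839068401185 [0.4 0.1 0.3] go [-1.7  3.7 24.3]
```

Emit:
play_rows(motion=[[-1.7,3.7,0,0,0],[0,0,10,0,0],[0,0,10,0,0],[0,0,6,0,0],[0,0,0,0,0],[0,0,0,0,0]])

```text
t: 9.93
eef_pos: [561.9, 36.5, 85.9]
ee_rot: [-0.001, -0.224, 0.975, 0.0]
force: [0.3, -0.4, -0.0]
width: 0.3
```

Emit:
play_rows(motion=[[0,0,1,0,0],[0,0,1,0,0],[0,0,1,0,0],[0,0,1,0,0],[0,0,1,0,0],[0,0,0,0,0]])

```text
t: 10.43
eef_pos: [562.5, 36.6, 81.5]
ee_rot: [0.0, -0.224, 0.975, -0.0]
force: [-0.8, -0.5, 1.2]
width: 0.6
```

Run:
```python
from h import *
p,M,s=tool(); print(s["t"],p,s["width"],s["force"].round(1))
b=ctrl.camera("side");cv2.imwrite("pics/s4.png",cv2.resize(b[150:270,240:400],None,fx=4,fy=4,interpolation=cv2.INTER_CUBIC)[:,:,::-1])
```

```text
10.4333 [562.51613222  36.57093336  81.49886283] 0.632163201905388 [-0.8 -0.5  1.2]
```

View pics/s4.png

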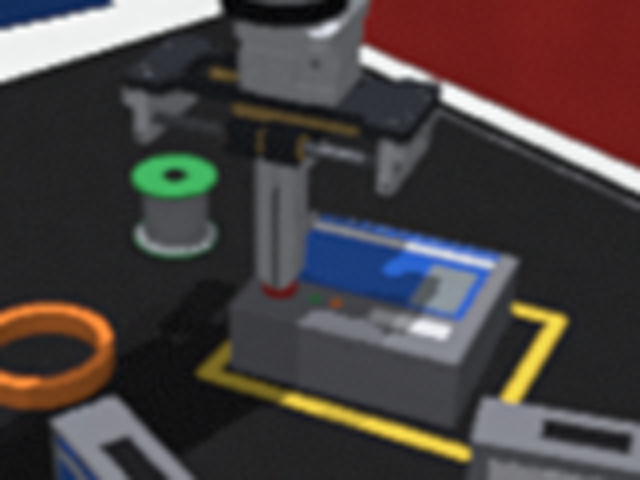

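The closed fingertips sit centred on the red button at crop (280,292), just touching it. I'll press on until the force rises past the spring's 5 N.

Emit:
play_rows(motion=[[0,0,1,0,0],[0,0,1,0,0],[0,0,1,0,0],[0,0,0,0,0],[0,0,0,0,0]])

```text
t: 10.9
eef_pos: [562.5, 36.6, 78.6]
ee_rot: [0.0, -0.224, 0.975, -0.0]
force: [-1.0, 0.8, 3.9]
width: 0.3
```

Emit:
play_rows(motion=[[0,0,1,0,0],[0,0,1,0,0],[0,0,0,0,0],[0,0,0,0,0]])

```text
t: 11.23
eef_pos: [562.6, 36.6, 77.2]
ee_rot: [0.0, -0.224, 0.975, -0.0]
force: [-1.1, 0.6, 9.7]
width: 0.7
```

Emit:
play_rows(motion=[[0,0,1,0,0],[0,0,0,0,0],[0,0,0,0,0]])

```text
t: 11.48
eef_pos: [562.6, 36.6, 76.9]
ee_rot: [0.0, -0.224, 0.975, -0.0]
force: [-3.9, -0.7, 16.6]
width: 0.3
```

Emit:
play_rows(motion=[[0,0,-3,0,0],[0,0,-4,0,0],[0,0,-8,0,0],[0,0,-20,0,0],[0,0,-30,0,0],[0,0,-30,0,0],[10,30,-20,0,0],[10,30,0,0,0],[10,30,0,0,0],[10,30,0,0,0],[10,30,0,0,0],[10,30,0,0,0]])

```text
t: 12.48
eef_pos: [428.4, 173.2, 190.6]
ee_rot: [-0.0, -0.224, 0.975, 0.0]
force: [-0.0, 0.3, 0.0]
width: 0.6
```

Emit:
play_rows(motion=[[10,30,0,0,0],[10,30,0,0,0],[0,0,0,0,0],[0,0,0,0,0],[0,0,0,0,0]])

```text
t: 12.9
eef_pos: [386.0, 217.3, 190.5]
ee_rot: [0.0, -0.224, 0.975, -0.0]
force: [0.1, -0.4, -0.0]
width: 0.5
```

Run:
```python
from h import *
a=ctrl.camera("top"); b=ctrl.camera("side")
o=cv2.imread("pics/top2.png")[:,:,::-1]; print("diff in bay crop vs before press",np.abs(a[130:260,280:410].astype(int)-o[130:260,280:410]).mean(), ctrl.state()["t"],ctrl.state()["force"].round(1))
A=cv2.resize(a[60:340,220:480],None,fx=1.5,fy=1.5); B=cv2.resize(b[140:345,210:465],(390,314))
cv2.imwrite("pics/f.png",np.hstack([A,np.vstack([B,np.zeros((A.shape[0]-314,390,3),np.uint8)])])[:,:,::-1])
```

```text
diff in bay crop vs before press 0.5372978303747534 13.0 [-0.4  0.5 -0.7]
```

View pics/f.png

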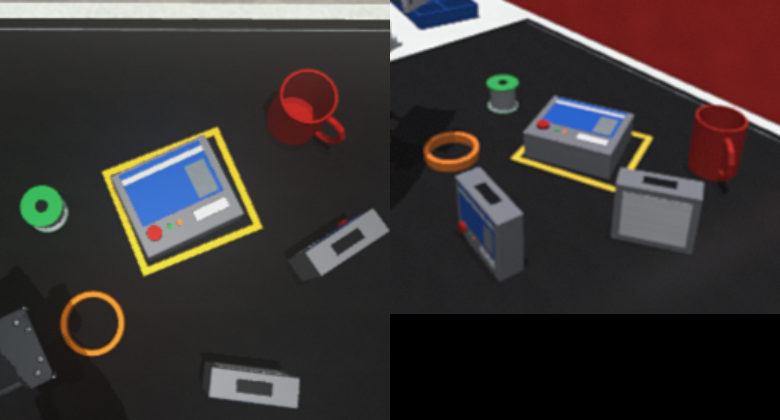

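The unit lies label up inside the tape, unmoved by the press. The button is out again, the bystanders are where they were, and the arm is clear.

```bash
python3 -c "
from cell import ctrl
print(ctrl.sign_off())"
```

```text
the job is handed in; nothing more can be done
None
```

The unit now lies label up inside the tape outline, its power button has been pressed and released, and the job is handed in. The arm's clock stood at 13 s of the 38 s allowed.

- **Tipping:** I pushed the unit over with the open fingers, about 112 mm up on its label side. It was never gripped.
- **Placing:** The measured corners put the unit about 8 mm inside the outer tape edge at its tightest side, turned about 2.5° from the bay. It covers a little of the tape on that side. The corners came out about 3 mm short of the unit's true size, so the real margin may be nearer 6–7 mm.
- **Button:** With the fingers shut, I pressed until the arm stopped 0.1 mm from the expected full-down height, at 16.6 N. That is well past the spring's 5 N. I then let go and moved clear.
- **Last pictures:** The unit did not move during the press, and the button is out again. The reel, mug and tape roll look to be where they started, judged by eye.
- **Disagreements:** The side camera placed points about 4–5 mm away from the top camera. I used the top camera, and the closed fingers landed centred on the button.

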